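# Tare the covered paint balance through its key well

### The job

Tare the paint-mixing balance with its empty dish on the pan: swing the clear draught cover shut with your fingertips, then reach a fingertip down into the well on the control panel, press the sunken orange tare key fully down and hold it for about a second, and let it come back up. Do not press tare before the cover is shut, do not press the black power key, and leave the dish standing on the pan. Pick nothing up: the balance stays on the bench where it is, and so do the other things around it.

Things in the scene. Friction and masses are not known exactly. Their poses are not given: they have to be found in the camera images.
- scale: Portable precision balance, loose, 0.9 kg, grey, 210 (own x) x 170 (own y) x 50 mm tall to its flat top; origin at the centre of its underside, own z up, own -x its front, towards the robot (yaw within 0.4 rad). Front 78 mm of the top: control panel with display, bubble level, power key and tare well. Behind: steel pan (100 dia, top at 56 mm) with the dish, under the hinged cover.
- tare (a joint): Travel of the orange tare key down its well, m: 0 released, 0.005 fully down. Sprung: about 2 N to start, 4.5 N fully down; it comes back up when let go.
- tare_top (a point): Centre of the top face of the orange tare key (22 mm dia), at own (-66, -43) of the balance, in the middle of a square well (46 x 46 mm mouth at height 50, upright walls, 22 deep, sides parallel to the balance). Released, its top is 12 mm below the rim (38 above the bench); the point moves down with the key.
- power (a joint): Travel of the power key, m: 0 released, 0.0025 fully down (3.3 N). A knock on it would switch the balance off.
- power_top (a point): Centre of the top face of the black power key (16 x 22 mm), which stands 3 mm proud of the control panel at own (-88, 55) of the balance.
- cover (a joint): Angle of the clear draught cover, rad: 0 shut flat on the balance, 1.57 upright, starts open at 1.15 to 1.7. The stiff hinge holds it where it is left (under 1 N at the free edge moves it); from below about 0.5 rad it sinks shut by its own weight.
- cover_edge (a point): Middle of the cover's free edge, on its outer (roof) face. A clear box-lid with white edge lines, 125 long (hinge to edge) x 150 wide (along the balance's y) x 25 deep, 90 g. Shut, its roof is 77 above the bench and its edge 44 behind the tare key's centre. It swings up and back (to own +x); open, its roof faces away from the robot.
- cover_hinge (a point): Middle of the hinge line, at own (104, 0, 53) of the balance; the line runs along the balance's y. In the cover the roof's outer face is 23 mm above the hinge line when shut.
- pan_center (a point): Centre of the top of the weighing pan, at own (38, 0, 56) of the balance.
- dish: Empty aluminium paint-mixing dish, 42 dia at the rim x 14 tall, 20 g, standing loose on the pan, which it must not leave; origin at the centre of its underside.
- paint: Bystander: squeeze bottle of dark paint with a white cap, 34 dia x 72 tall mm; origin at the centre of its underside.
- thinner: Bystander: amber glass jar with a black lid, 44 dia x 55 tall mm; origin at the centre of its underside.
- wheel: Bystander: model truck wheel lying flat: black tyre, yellow hub, 60 dia x 22 tall mm; origin at the centre of its underside.
- cab: Bystander: grey open-topped model truck cab interior with beige seats, 60 x 85 x 38 tall mm; origin at the centre of its underside.
- sander: Bystander: black sanding stick lying flat, 22 x 150 x 6 thick mm; origin at the centre of its underside.
- clip: Bystander: blue spring clip lying flat, 30 x 55 x 17 tall mm; origin at the centre of its underside.
Mind the look-alikes: they are no part of the job. There is more than one size of the dish; the one meant has the size given above.

How it is judged:
By the outcome, as a careful person would: the job done as asked, in the order asked, and still so for the second after the job is handed in, with the robot touching nothing.
It also fails if it takes over 48 s, if anything falls off the work surface, if the arm or the gripper's body presses on something with over 40 N, if the wrist force passes 120 N, or if a joint passes its speed limit or range.

### The arm

A 6-joint arm with a two-finger parallel gripper is mounted at the origin on the work surface. World frame = base frame: x ahead of the robot, y to its left, z up, the work surface at z = 0. Lengths are in m, angles in rad, forces in N, time in s.
With the tool pointing down it reaches from about 0.35 to 0.775 m from the base axis. Payload 5.5 kg.
Tool frame: the origin (TCP) lies at the very end of the fingers, on their centre line; the grasp point (between the pads) lies 19 mm behind it; x points along the fingers, y is the direction in which the jaws open and shut, and the axes are right-handed (so a half turn about x gives the same grasp; the last joint's range is limited). The gripper opens to 85 mm and grips with 20 to 120 N. Pads are 22 mm wide; open, the fingers measure 114 mm over their backs; the gripper's body (76 mm by 85 mm) begins 54 mm behind the grasp point. The pads swing forward as they close: fully open they stand 13 mm farther back than shut.
Start: joints at [1.082, 0.313, 0.046, 1.304, 0, 1.431], TCP at [0.197, 0.54, 0.231] pointing down, gripper open.
Joint ranges: [-2.76, 2.76], [-0.86, 1.69], [-1.03, 1.26], [-2.2, 2.34], [-1.47, 1.5], [-3.14, 3.14]. Speed limits (rad/s): [2.57, 2.57, 3.14, 3.14, 3.14, 3.14].

### API

Orientations are given as a unit quaternion [w, x, y, z].
In Python, from workcell import readout, cams, env, finder gives the robot as it stands.
- The arm moves only by the tool drive_tool, never from a script. Its argument "moves" is a list that holds one entry, the list of rows, each a list of 7 numbers: the shift along the tool's x, y, z in m, then the turn, a rotation vector about the tool's x, y, z in rad, then the closure in counts, from 0 (fully open) to 255 (shut). A call has exactly 5 rows; each row is the pose to reach, as a shift and turn from the pose measured when the call began, along the tool's axes at that moment; what a row does not reach only later rows make up. A row lasts 1/8 s, in which the tool goes at most 62.5 mm and 10.7 degrees, less where a joint would pass 70% of its speed; a pose out of reach is approached as far as the arm can. A call with a gripper value outside its range is refused whole. The fingers move at their own pace and stop on an object; "squeeze" is the grip in N (left out, the last holds). Time passes only in rows, so rows that repeat a pose let the fingers close, or fill a call up. It gives the time, the measured TCP pose, the force and the opening at its end, in the units of the state.
- readout.get_state(): the state, without advancing time (a new reading comes with each control period).
- cams.read_camera(name): name is "scene" or "top"; returns the picture (384x512x3 uint8, blue, green, red); there is no depth.
- cams.camera_params(name): a dict with "mtx" (3x3 intrinsics, pixels), "R" (3x3) and "t" (3): a world point X has camera coordinates R X + t. Camera axes: x right, y down, z forward; pixel columns grow to the right and rows downward; lengths in m; the calibration is good to about 2 mm. A picture is of the moment at which its call begins. camera_params takes no time and is no camera call.
- env.hand_in(): hands the job in, once; it reports no verdict.
Trained networks look in the newest picture that a camera, given by its name, has taken for a name from the list of things; names that differ only in an ending like _2 or _b are one class to them, and where a whole thing is asked for, a point or a joint stands for the part that bears it (a point fixed in the world has none). Each returns a list of dicts, best first, with "conf" (0 to 1); they miss things now and then, are a little off and sometimes report something else, mostly with a low value. They report only what shows in the picture. A call takes as long as a camera call. They do not tell look-alikes from the thing itself.
- finder.regions_of(camera, name): "pixels" (384x512 bool, what is visible of it) and "point" ([column, row] in pixels, amid what is visible of it).
The state is a dict: "clock": time; "joint_pos": joint angles; "qvel": joint speeds; "tau": joint torques, N m; "tcp_pos": TCP position; "orientation": TCP orientation; "wrist_force": force on the tool from outside, world axes, zero at the start; "ft_torque": the same for the moment, N m; "finger_gap": finger opening in m.
Only numpy, scipy, OpenCV 4.12 (cv2) and the standard library are available. Lean on these libraries where they do the work, as an engineer would, in place of code of your own. Each camera call takes 0.05 s, during which the arm holds its last target.

## Working session

There is one attempt and no reset: what is moved stays moved. The work goes in short steps, Python scripts to look and compute and a tool call to move; the robot and the scene stay as the last step left them, time stands still between calls to the robot, and variables do not carry over. Pictures are saved under pics/ and viewed, and the job is handed in when it is done.

Besides the shell and the picture viewer there is one more tool, called as name([rows], argument=value, ...), one row to a line, values as JSON. drive_tool: Moves the arm, as the interface text tells. Its arguments: {"type":"object","properties":{"moves":{"type":"array"},"squeeze":{"type":"number"}},"required":["moves"]}

```bash
mkdir -p pics; ls; cat > h.py <<'E'
from workcell import readout, cams, env, finder
import numpy as np, cv2
def snap(n):
    for c in ("scene","top"):
        im=cams.read_camera(c); cv2.imwrite(f"pics/{n}_{c}.png",cv2.resize(im,(768,576),interpolation=cv2.INTER_CUBIC))
E
python3 - <<'E'
from h import *
snap("a")
for c in ("scene","top"):
    p=cams.camera_params(c); print(c,p["mtx"].round(1).tolist(),p["R"].round(4).tolist(),p["t"].round(4).tolist(), (-p["R"].T@p["t"]).round(3))
    for n in ("scale","tare_top","power_top","cover","dish"):
        for r in finder.regions_of(c,n)[:3]: print(c,n,round(r["conf"],2),np.round(r["point"],1),r["pixels"].sum())
print(readout.get_state())
E
```

```text
pics
scene [[362.1, 0.0, 258.2], [0.0, 362.1, 196.4], [0.0, 0.0, 1.0]] [[-0.8014, 0.5981, -0.0105], [0.3578, 0.4652, -0.8097], [-0.4794, -0.6526, -0.5868]] [0.4626, -0.1751, 1.0052] [0.915 0.461 0.453]
scene scale 0.89 [241.1 189.8] 9509
scene power_top 0.39 [310.4 188.3] 66
scene cover 0.77 [210.2 166.8] 3442
scene dish 0.88 [152.2 175.1] 311
scene dish 0.66 [313.9 164.4] 271
scene dish 0.57 [233.7 184.8] 167
top [[442.5, 0.0, 263.6], [0.0, 442.5, 195.3], [0.0, 0.0, 1.0]] [[-0.0198, -0.9998, -0.0089], [-0.998, 0.0203, -0.0605], [0.0606, 0.0077, -0.9981]] [0.0423, 0.5721, 1.0274] [0.51  0.023 1.06 ]
top scale 0.95 [291.6 192.5] 7234
top scale 0.73 [301.  156.8] 1911
top tare_top 0.47 [298.8 232.2] 67
top power_top 0.59 [287.1 194.6] 7322
top power_top 0.52 [254.  225.1] 66
top cover 0.76 [297.5 157.7] 1937
top cover 0.66 [357.9 238.7] 269
top cover 0.42 [289.1 194.2] 7309
top dish 0.71 [290.  176.3] 245
top dish 0.66 [287.7 195.3] 7387
top dish 0.63 [301.4 276. ] 407
{'clock': 0.6, 'joint_pos': array([1.08242332e+00, 3.13143692e-01, 4.61144040e-02, 1.30359753e+00,
       2.65389034e-05, 1.43121773e+00]), 'qvel': array([-5.03118953e-04,  9.26049850e-04, -6.25265797e-04, -7.96362938e-05,
        7.12719148e-04,  1.48060825e-03]), 'tau': array([-1.10352732e-03, -4.80148745e+01,  2.98665977e+01,  3.56333967e-04,
       -1.37180227e-04,  1.14759229e-07]), 'tcp_pos': array([0.19652856, 0.54042495, 0.23136115]), 'orientation': array([ 0.69639048,  0.12275319,  0.69637131, -0.12263339]), 'wrist_force': array([ 0.07497748, -0.63850877,  0.19112108]), 'ft_torque': array([ 0.04287535, -0.02195088,  0.00092854]), 'finger_gap': 0.08529308853546332}
```

View pics/a_scene.png

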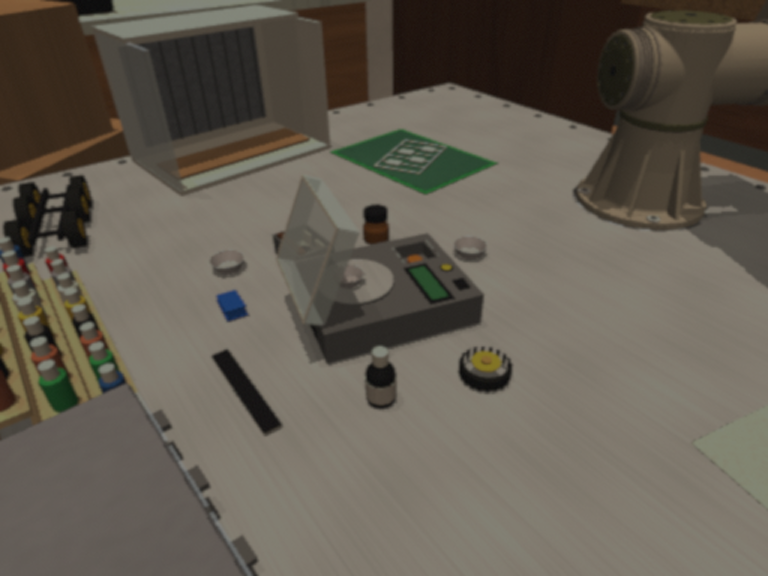

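View pics/a_top.png

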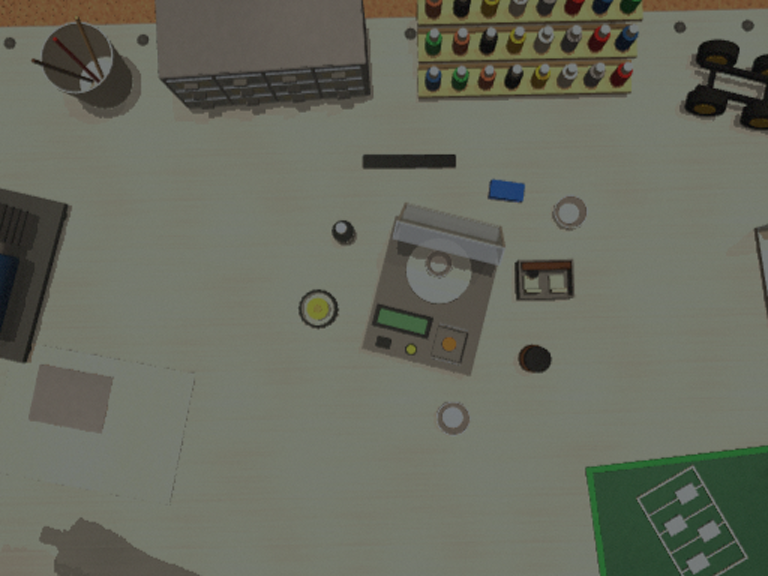

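Both pictures show the balance in the middle, with the cover open past the pan. In the top view (768-px scale) the tare key is at (449,344), the power key at (383,342) and the pan at (438,269). Next I fit the balance pose and the cover angle.

```bash
cat > fit.py <<'E'
from h import *
from scipy.optimize import least_squares
def proj(c,X):
    p=cams.camera_params(c); q=p["R"]@X+p["t"]; u=p["mtx"]@q; return u[:2]/u[2]
def own(P,v):
    x,y,a=P[:3]; c,s=np.cos(a),np.sin(a); return np.array([x+c*v[0]-s*v[1],y+s*v[0]+c*v[1],v[2]])
def cov(th,l,w,h): # l from hinge to edge, h height above hinge
    return (104-l*np.cos(th)+h*np.sin(th), w, 53+l*np.sin(th)+h*np.cos(th))
def o(cs): return np.array(cs)/1000.
E
python3 - <<'E'
from fit import *
s=cams.read_camera("scene");t=cams.read_camera("top")
def crop(im,x0,y0,x1,y1,n,f):
    cv2.imwrite(n,cv2.resize(im[y0:y1,x0:x1],None,fx=f,fy=f,interpolation=cv2.INTER_CUBIC))
crop(t,230,130,345,255,"pics/ct.png",4.6); crop(s,175,110,335,240,"pics/cs.png",4.6)
hsv=cv2.cvtColor(t,cv2.COLOR_BGR2HSV)
for n,im,(x0,y0,x1,y1) in (("t",t,(280,210,320,250)),("s",s,(255,155,300,185))):
    h=cv2.cvtColor(im,cv2.COLOR_BGR2HSV)[y0:y1,x0:x1]
    m=(h[...,0]<16)&(h[...,0]>5)&(h[...,1]>150)
    ys,xs=np.nonzero(m); print(n,m.sum(),xs.mean()+x0,ys.mean()+y0)
E
```

```text
t 0 nan nan
s 47 270.06382978723406 167.6595744680851<stdin>:10: RuntimeWarning: Mean of empty slice.
  ret = ret.dtype.type(ret / rcount)
```

View pics/ct.png

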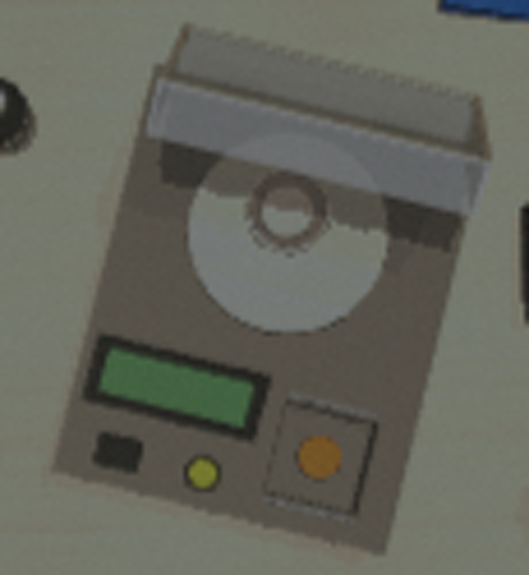

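View pics/cs.png

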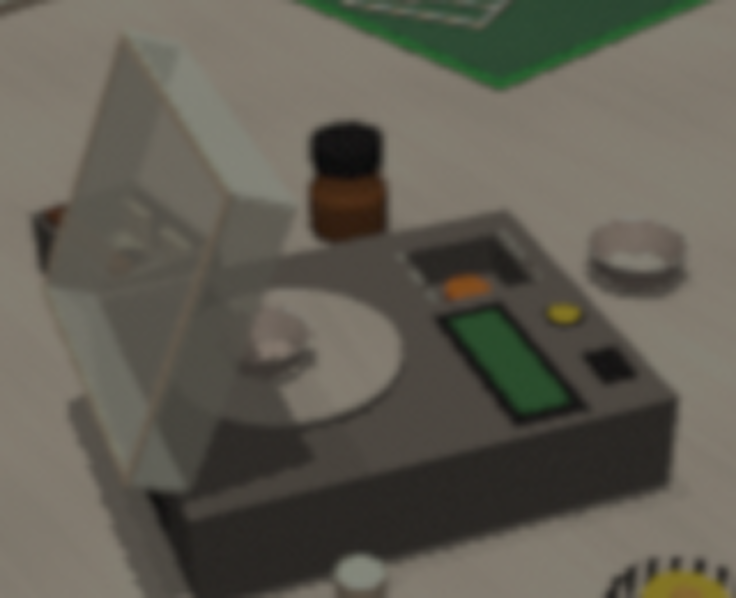

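```bash
cat > fitrun.py <<'E'
from fit import *
T=lambda p:(np.array(p)+.5)/4.6-.5+[230,130]
S=lambda p:(np.array(p)+.5)/4.6-.5+[175,110]
obs=[("top",(-66,-43,38),T((319,458))),("top",(-88,55,53),T((118,452))),("top",(-105,85,50),T((53,470))),("top",(-105,-85,50),T((385,553))),("top",(38,0,56),T((288,233))),
("scene",(-66,-43,38),S((467,288))),("scene",(-88,55,53),S((609,364))),("scene",(-105,85,50),S((677,400))),("scene",(105,85,50),S((186,514))),("scene",(-105,-85,50),S((505,210)))]
f=lambda P:np.concatenate([proj(c,own(P,o(v)))-u for c,v,u in obs])
r=least_squares(f,[.55,0,-.2],loss="soft_l1"); P=r.x; print(P,f(P).reshape(-1,2).round(1).tolist())
np.save("P.npy",P)
for n in ("tare",(-66,-43,38)),("power",(-88,55,53)),("hinge",(104,0,53)),("pan",(38,0,56)): print(n[0],own(P,o(n[1])).round(4))
# cover overlay
E
python3 fitrun.py
cat > ov.py <<'E'
from fit import *
P=np.load("P.npy")
import sys
def ov(th,c,im,x0,y0,f):
    for h in (23,-2):
        pts=[cov(th,l,w,h) for l,w in ((0,75),(125,75),(125,-75),(0,-75))]
        uv=[(proj(c,own(P,o(p)))-[x0,y0]+.5)*f for p in pts]
        cv2.polylines(im,[np.int32(uv)],True,(0,0,255) if h>0 else (255,0,0),1)
if __name__=="__main__":
  for th in map(float,sys.argv[1:]):
    a=cv2.imread("pics/ct.png");b=cv2.imread("pics/cs.png"); ov(th,"top",a,230,130,4.6);ov(th,"scene",b,175,110,4.6)
    a=cv2.resize(a,None,fx=.6,fy=.6); b=cv2.resize(b,None,fx=.6,fy=.6)
    h=max(len(a),len(b)); a=cv2.copyMakeBorder(a,0,h-len(a),0,0,0);b=cv2.copyMakeBorder(b,0,h-len(b),0,0,0)
    cv2.imwrite(f"pics/ov{th}.png",np.hstack([a,b]))
E
python3 ov.py 1.3 1.45
```

```text
[ 0.56731706 -0.02541851 -0.27135932] [[-0.0, -0.2], [-0.1, -0.1], [-0.5, -0.1], [-0.2, 0.6], [0.1, -0.2], [-0.1, -0.3], [-0.3, -0.8], [0.2, -0.9], [-0.2, 1.0], [0.2, -0.5]]
tare [ 0.4922 -0.0492  0.038 ]
power [0.4973 0.0512 0.053 ]
hinge [ 0.6675 -0.0533  0.053 ]
pan [ 0.6039 -0.0356  0.056 ]
```

View pics/ov1.3.png

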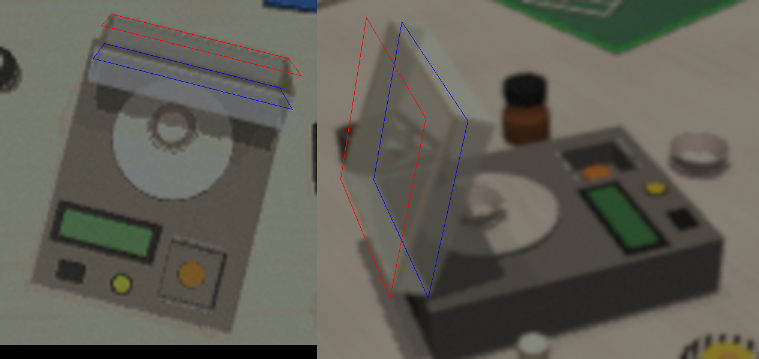

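View pics/ov1.45.png

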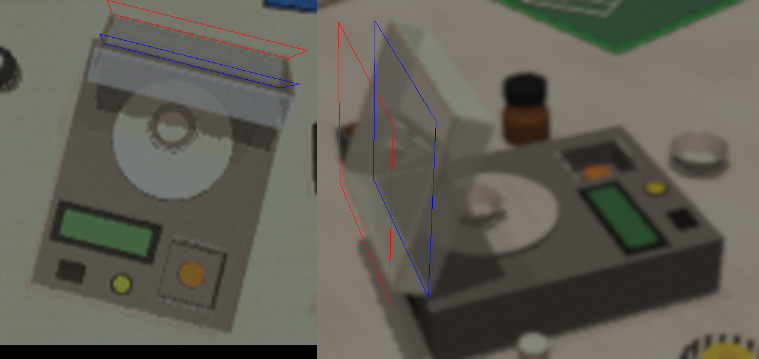

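```bash
python3 ov.py 1.17; cat > mv.py <<'E'
from fit import *
from scipy.spatial.transform import Rotation as R
P=np.load("P.npy")
def tool():
    s=readout.get_state(); q=s["orientation"]; return s, s["tcp_pos"], R.from_quat([q[1],q[2],q[3],q[0]])
def target_R(k):
    # tool x down; tool y along balance y rotated k*90deg
    a=P[2]+k*np.pi/2; x=np.array([0,0,-1.]); y=np.array([-np.sin(a),np.cos(a),0]); return R.from_matrix(np.stack([x,y,np.cross(x,y)],1))
def inv_own(p):
    a=P[2]; d=p[:2]-P[:2]; return np.array([np.cos(a)*d[0]+np.sin(a)*d[1],-np.sin(a)*d[0]+np.cos(a)*d[1],p[2]])*1000
def rows(targets,k):
    s,p,r=tool(); rv=(r.inv()*target_R(k)).as_rotvec()
    print("clock",s["clock"],"tcp",p.round(4),"own",inv_own(p).round(1),"F",s["wrist_force"].round(2),"gap",round(s["finger_gap"],3),"rotvec",rv.round(3))
    for t in targets: print(t, (r.inv().apply(own(P,o(t))-p)).round(4))
E
python3 - <<'E'
from mv import *
s,p,r=tool(); print(r.as_matrix().round(3))
for k in range(4): print(k); rows([(0,0,230)],k)
thc=1.17
for th in (1.17,): print("edge",cov(th,125,0,23),"c",cov(th,105,0,23))
rows([(120,0,230),(120,0,160)],0)
E
```

```text
[[ 0.     0.342  0.94 ]
 [ 0.     0.94  -0.342]
 [-1.     0.     0.   ]]
0
clock 0.7 tcp [0.1965 0.5404 0.2314] own [-508.9  445.8  231.4] F [-0.38  1.13 -0.06] gap 0.085 rotvec [-0.077  0.    -0.   ]
(0, 0, 230) [ 0.0013 -0.4051  0.5418]
1
clock 0.7 tcp [0.1965 0.5404 0.2314] own [-508.9  445.8  231.4] F [-0.38  1.13 -0.06] gap 0.085 rotvec [-1.648  0.    -0.   ]
(0, 0, 230) [ 0.0013 -0.4051  0.5418]
2
clock 0.7 tcp [0.1965 0.5404 0.2314] own [-508.9  445.8  231.4] F [-0.38  1.13 -0.06] gap 0.085 rotvec [ 3.064 -0.    -0.   ]
(0, 0, 230) [ 0.0013 -0.4051  0.5418]
3
clock 0.7 tcp [0.1965 0.5404 0.2314] own [-508.9  445.8  231.4] F [-0.38  1.13 -0.06] gap 0.085 rotvec [ 1.493 -0.    -0.   ]
(0, 0, 230) [ 0.0013 -0.4051  0.5418]
edge (np.float64(76.40830320940233), 0, np.float64(177.06731345610626)) c (np.float64(84.21133689556694), 0, np.float64(158.65230150138353))
clock 0.7 tcp [0.1965 0.5404 0.2314] own [-508.9  445.8  231.4] F [-0.38  1.13 -0.06] gap 0.085 rotvec [-0.077  0.    -0.   ]
(120, 0, 230) [ 0.0013 -0.3958  0.6615]
(120, 0, 160) [ 0.0713 -0.3958  0.6615]
```

View pics/ov1.17.png

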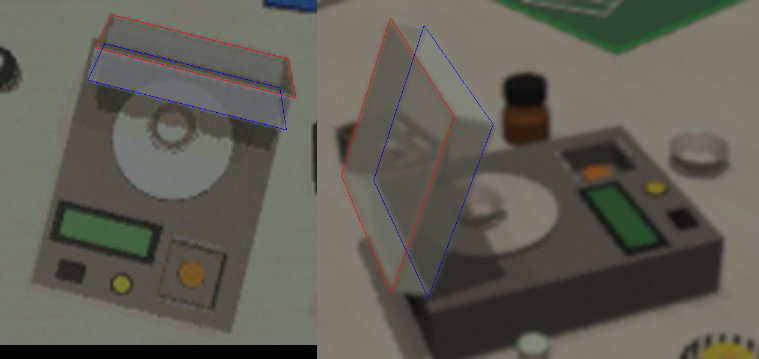

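The cover angle of 1.17 rad fits both views. I'll close the gripper and travel behind the cover, staying high.

drive_tool([
  [[-0.02,-0.03,0.05,-0.077,0,0,255],[-0.02,-0.06,0.1,-0.077,0,0,255],[-0.02,-0.09,0.15,-0.077,0,0,255],[-0.02,-0.12,0.2,-0.077,0,0,255],[-0.02,-0.15,0.25,-0.077,0,0,255]],
], squeeze=20)

```text
clock: 1.32
tcp_pos: [0.3812, 0.3125, 0.2516]
orientation: [0.701, 0.096, 0.7, -0.095]
wrist_force: [-0.1, 0.3, 0.2]
finger_gap: 0.0002
```

```bash
python3 -c "
from mv import *
rows([(130,0,250)],0)"
```

```text
clock 1.325 tcp [0.3812 0.3125 0.2516] own [-269.8  275.7  251.6] F [-0.13  0.35  0.16] gap 0.0 rotvec [-0.     0.001 -0.001]
(130, 0, 250) [ 0.0017 -0.2756  0.3999]
```

drive_tool([
  [[0,-0.034,0.05,0,0,0,255],[0,-0.068,0.1,0,0,0,255],[0,-0.103,0.15,0,0,0,255],[0,-0.137,0.2,0,0,0,255],[0,-0.172,0.25,0,0,0,255]],
])

```text
clock: 1.95
tcp_pos: [0.5771, 0.0781, 0.2519]
orientation: [0.701, 0.096, 0.7, -0.095]
wrist_force: [-0.1, -0.1, 0.8]
finger_gap: -0.0004
```

```bash
python3 -c "
from mv import *
rows([(130,0,250)],0)"
```

```text
clock 1.95 tcp [0.5771 0.0781 0.2519] own [-18.3 102.3 251.9] F [-0.06 -0.1   0.8 ] gap -0.0 rotvec [-0.     0.001 -0.001]
(130, 0, 250) [ 0.002  -0.1023  0.1483]
```

drive_tool([
  [[0,-0.034,0.05,0,0,0,255],[0,-0.068,0.1,0,0,0,255],[0,-0.102,0.148,0,0,0,255],[0.04,-0.102,0.148,0,0,0,255],[0.09,-0.102,0.148,0,0,0,255]],
])

```text
clock: 2.58
tcp_pos: [0.6942, -0.0614, 0.1616]
orientation: [0.702, 0.097, 0.699, -0.096]
wrist_force: [-0.1, -0.3, -1.0]
finger_gap: 0.0
```

```bash
python3 -c "
from mv import *
snap('b')
rows([(x+11,0,z) for x,_,z in [cov(t,105,0,23) for t in np.arange(1.2,0,-.1)]],0)"
```

```text
clock 2.675 tcp [ 0.6881 -0.0593  0.1546] own [125.5  -0.3 154.6] F [-0.11 -0.32 -0.77] gap -0.0 rotvec [-0.001 -0.012 -0.   ]
(np.float64(98.38933475719547), 0, np.float64(159.19833237952227)) [-0.0043  0.0003 -0.0272]
(np.float64(87.87017653172738), 0, np.float64(157.009483599239)) [-0.002   0.0003 -0.0377]
(np.float64(77.62209053442693), 0, np.float64(153.78140643979634)) [ 0.0014  0.0003 -0.0479]
(np.float64(67.74747225301232), 0, np.float64(149.54635478111103)) [ 0.0057  0.0002 -0.0577]
(np.float64(58.344985609236616), 0, np.float64(144.34664385943466)) [ 0.011   0.0002 -0.067 ]
(np.float64(49.50857714159557), 0, np.float64(138.23422746750074)) [ 0.0172  0.0002 -0.0758]
(np.float64(41.326537322569536), 0, np.float64(131.27017884940128)) [ 0.0243  0.0002 -0.0839]
(np.float64(33.880618389407495), 0, np.float64(123.52408047691983)) [ 0.0321  0.0002 -0.0912]
(np.float64(27.245217502795988), 0, np.float64(115.0733288044746)) [ 0.0407  0.0002 -0.0978]
(np.float64(21.486633395022128), 0, np.float64(106.00236094932951)) [ 0.0498  0.0002 -0.1034]
(np.float64(16.66240393495599), 0, np.float64(96.4018110238299)) [ 0.0595  0.0002 -0.1081]
(np.float64(12.820731228684318), 0, np.float64(86.36760454931145)) [ 0.0695  0.0002 -0.1119]
```

View pics/b_scene.png

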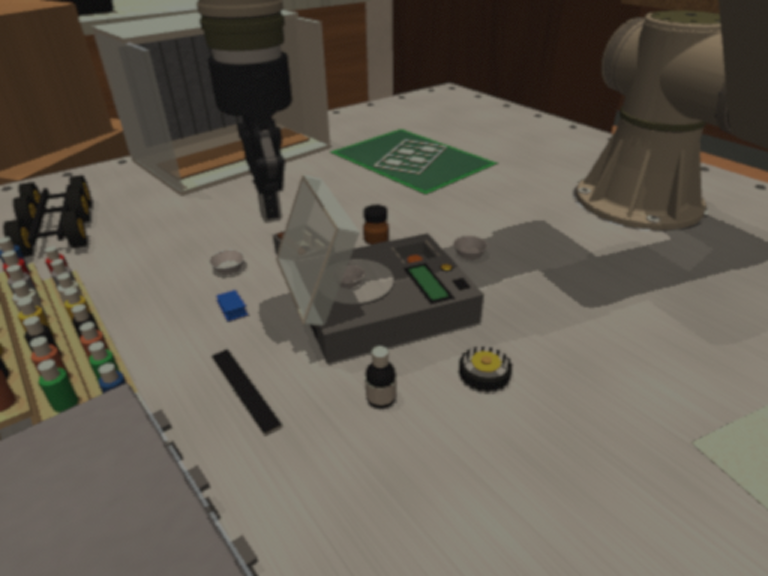

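View pics/b_top.png

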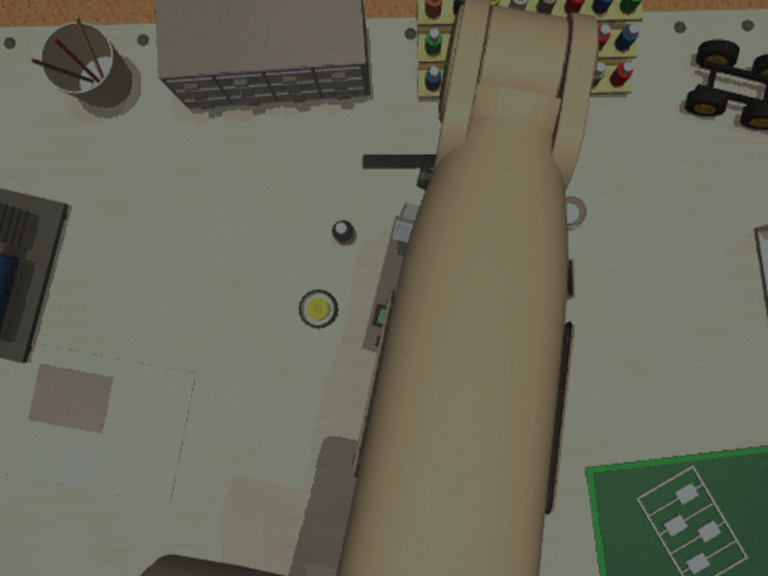

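The picture shows the shut fingers behind the open cover, with the tip at about (268,215), and nothing touched. Now I push the cover along its arc.

drive_tool([
  [[-0.004,0,-0.025,0,0.01,0,255],[-0.002,0,-0.038,0,0.01,0,255],[0.001,0,-0.048,0,0.01,0,255],[0.006,0,-0.058,0,0.01,0,255],[0.011,0,-0.067,0,0.01,0,255]],
])

```text
clock: 3.3
tcp_pos: [0.6239, -0.0412, 0.1457]
orientation: [0.694, 0.097, 0.707, -0.095]
wrist_force: [-0.7, 0.3, 0.8]
finger_gap: 0.0001
```

```bash
python3 -c "
from mv import *
snap('c')
rows([(x+11,0,z) for x,_,z in [cov(t,105,0,23) for t in np.arange(.8,0,-.1)]],0)"
```

```text
clock 3.4 tcp [ 0.6227 -0.0409  0.1446] own [ 5.750e+01 -1.000e-01  1.446e+02] F [-0.55 -0.45 -0.02] gap -0.0 rotvec [-0.001 -0.022 -0.   ]
(np.float64(58.34498560923666), 0, np.float64(144.3466438594347)) [0.0003 0.0001 0.0008]
(np.float64(49.50857714159561), 0, np.float64(138.2342274675008)) [ 0.0066  0.0001 -0.0079]
(np.float64(41.32653732256961), 0, np.float64(131.27017884940133)) [ 0.0137  0.0001 -0.0159]
(np.float64(33.880618389407545), 0, np.float64(123.52408047691989)) [ 0.0216  0.0001 -0.0232]
(np.float64(27.245217502796034), 0, np.float64(115.07332880447467)) [ 0.0302  0.0001 -0.0296]
(np.float64(21.48663339502218), 0, np.float64(106.00236094932961)) [ 0.0394  0.     -0.0352]
(np.float64(16.662403934956043), 0, np.float64(96.40181102383)) [ 0.0491  0.     -0.0398]
(np.float64(12.820731228684345), 0, np.float64(86.36760454931158)) [ 0.0593  0.     -0.0434]
```

View pics/c_scene.png

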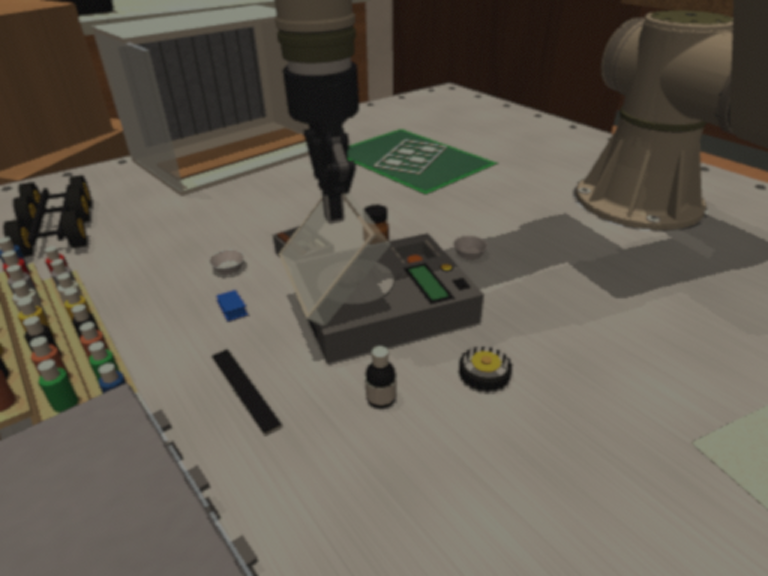

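The cover is following the fingers, at about 0.8 rad. I continue the arc.

drive_tool([
  [[0.007,0,-0.008,0,-0.02,0,255],[0.014,0,-0.016,0,-0.02,0,255],[0.022,0,-0.023,0,-0.02,0,255],[0.03,0,-0.03,0,-0.02,0,255],[0.039,0,-0.035,0,-0.02,0,255]],
])

```text
clock: 4.03
tcp_pos: [0.5877, -0.0312, 0.1058]
orientation: [0.7, 0.096, 0.701, -0.096]
wrist_force: [0.9, 0.1, -0.1]
finger_gap: -0.0
```

```bash
python3 -c "
from mv import *
snap('d')
rows([(x+11,0,z) for x,_,z in [cov(t,105,0,23) for t in np.arange(.3,-.05,-.1)]],0)"
```

```text
clock 4.125 tcp [ 0.5867 -0.0309  0.105 ] own [ 2.01e+01 -1.00e-01  1.05e+02] F [-0.42  0.83 -0.97] gap 0.0 rotvec [-0.001 -0.005 -0.   ]
(np.float64(21.486633395022174), 0, np.float64(106.00236094932959)) [-0.001   0.0001  0.0014]
(np.float64(16.66240393495604), 0, np.float64(96.40181102382998)) [ 0.0086  0.0001 -0.0034]
(np.float64(12.820731228684341), 0, np.float64(86.36760454931155)) [ 0.0187  0.0001 -0.0072]
(np.float64(9.999999999999998), 0, np.float64(76.0)) [ 0.029   0.0001 -0.01  ]
```

View pics/d_scene.png

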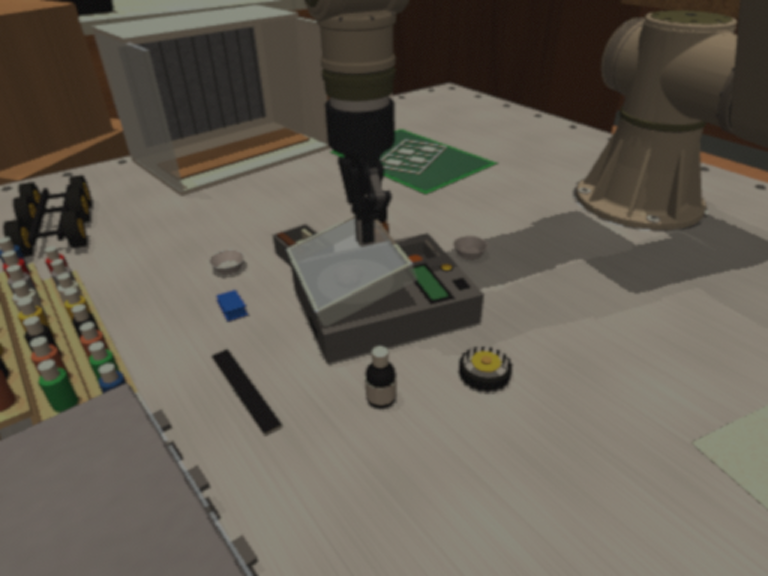

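drive_tool([
  [[0.009,0,-0.003,0,0,0,255],[0.018,0,-0.007,0,0,0,255],[0.023,0,-0.008,0,0,0,255],[0.023,0,-0.008,0,0,0,255],[-0.02,0,-0.008,0,0,0,255]],
])

```text
clock: 4.75
tcp_pos: [0.5765, -0.0284, 0.1223]
orientation: [0.696, 0.096, 0.705, -0.095]
wrist_force: [0.6, 0.0, 0.7]
finger_gap: 0.0001
```

```bash
python3 -c "
from mv import *
snap('e')
rows([(-66,-43,120),(-66,-43,60)],0)"
```

```text
clock 4.85 tcp [ 0.5822 -0.0294  0.1296] own [ 15.4   0.2 129.6] F [0.73 0.02 1.24] gap -0.0 rotvec [-0.001  0.003 -0.001]
(-66, -43, 120) [ 0.0094 -0.0432 -0.0814]
(-66, -43, 60) [ 0.0694 -0.0433 -0.0816]
```

View pics/e_scene.png

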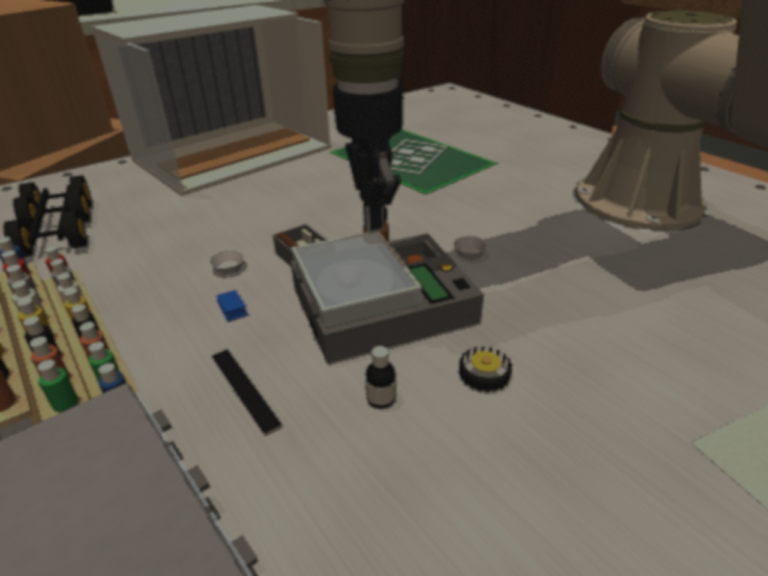

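The cover now looks shut or nearly so, with the dish seen through it at about (350,275). I move above the tare well and then check.

drive_tool([
  [[0,-0.015,-0.027,0,0,0,255],[0,-0.03,-0.055,0,0,0,255],[0,-0.043,-0.081,0,0,0,255],[0,-0.043,-0.081,0,0,0,255],[0,-0.043,-0.081,0,0,0,255]],
])

```text
clock: 5.48
tcp_pos: [0.4937, -0.0492, 0.1297]
orientation: [0.702, 0.096, 0.699, -0.096]
wrist_force: [0.3, 0.9, -0.8]
finger_gap: -0.0001
```

```bash
python3 - <<'E'
from mv import *
snap('f')
im=cams.read_camera("scene")
from ov import ov
def crop(th,n):
    b=cv2.resize(im[110:240,175:335],None,fx=4.6,fy=4.6,interpolation=cv2.INTER_CUBIC)
    if th is not None: 
        ov(th,"scene",b,175,110,4.6)
        for v in ((-88,55,53),(-105,85,50),(105,85,50),(-105,-85,50),(-66,-43,38)):
            u=(proj("scene",own(P,o(v)))-[175,110]+.5)*4.6; cv2.circle(b,tuple(np.int32(u)),3,(0,255,255),1)
    cv2.imwrite(n,b)
crop(None,"pics/f0.png");crop(0,"pics/f1.png")
rows([(-66,-43,60)],0)
E
```

```text
clock 5.625 tcp [ 0.4937 -0.0491  0.1294] own [-64.6 -42.5 129.4] F [ 0.2  -0.17 -0.79] gap 0.0 rotvec [-0.     0.004 -0.001]
(-66, -43, 60) [ 0.0694 -0.0005 -0.0017]
```

View pics/f1.png

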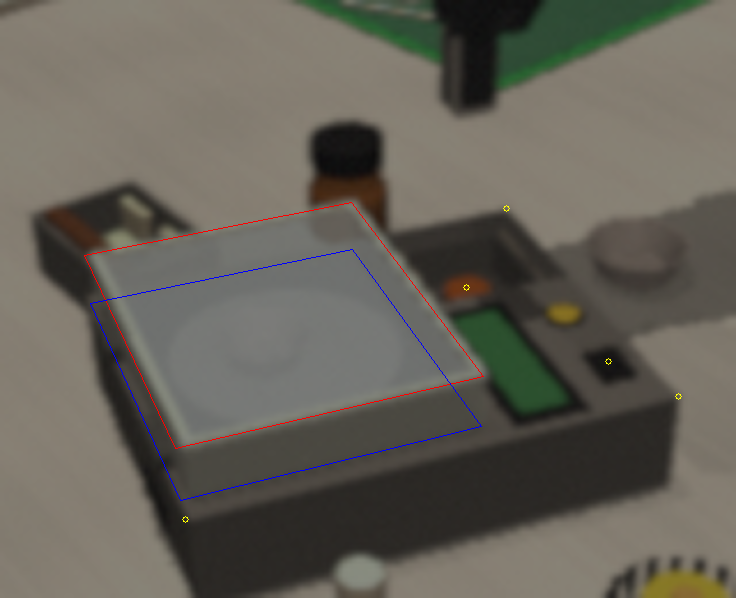

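View pics/f0.png

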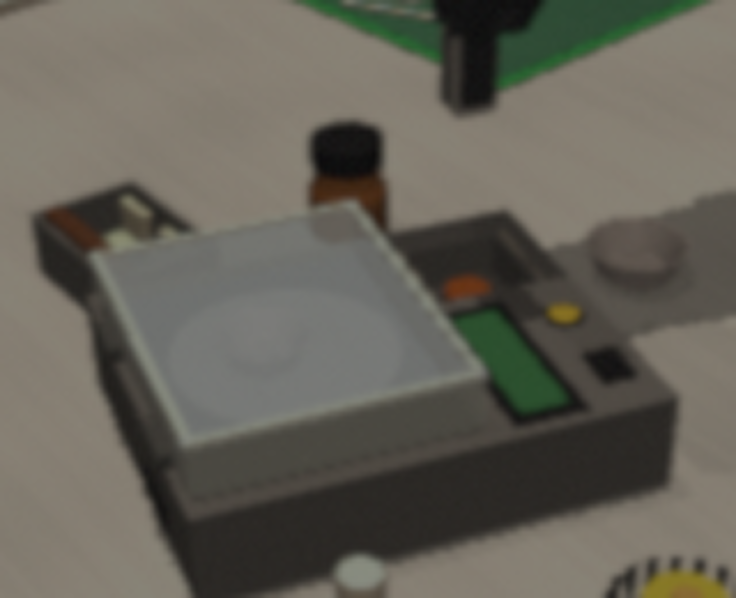

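The cover matches the 0 rad outline and the balance hasn't moved (its corners and keys sit on the predicted points). The dish is visible on the pan. I descend to just above the well.

drive_tool([
  [[0.02,0,-0.001,0,0,0,255],[0.045,0,-0.001,0,0,0,255],[0.07,0,-0.001,0,0,0,255],[0.07,-0.001,-0.002,0,0,0,255],[0.07,-0.001,-0.002,0,0,0,255]],
])

```text
clock: 6.25
tcp_pos: [0.4924, -0.0496, 0.06]
orientation: [0.702, 0.096, 0.699, -0.096]
wrist_force: [-0.2, 0.0, -0.6]
finger_gap: -0.0001
```

```bash
python3 - <<'E'
from mv import *
im=cams.read_camera("scene")
b=cv2.resize(im[110:240,175:335],None,fx=4.6,fy=4.6,interpolation=cv2.INTER_CUBIC)
s,p,_=tool()
u=(proj("scene",p)-[175,110]+.5)*4.6; cv2.circle(b,tuple(np.int32(u)),3,(0,255,255),1)
cv2.imwrite("pics/g.png",b)
rows([(-66,-43,40),(-66,-43,33)],0)
E
```

```text
clock 6.3 tcp [ 0.4928 -0.0497  0.0603] own [-65.3 -43.4  60.3] F [ 0.47 -0.1   0.35] gap -0.0 rotvec [-0.     0.005 -0.001]
(-66, -43, 40) [ 0.0203  0.0003 -0.0008]
(-66, -43, 33) [ 0.0273  0.0003 -0.0008]
```

View pics/g.png

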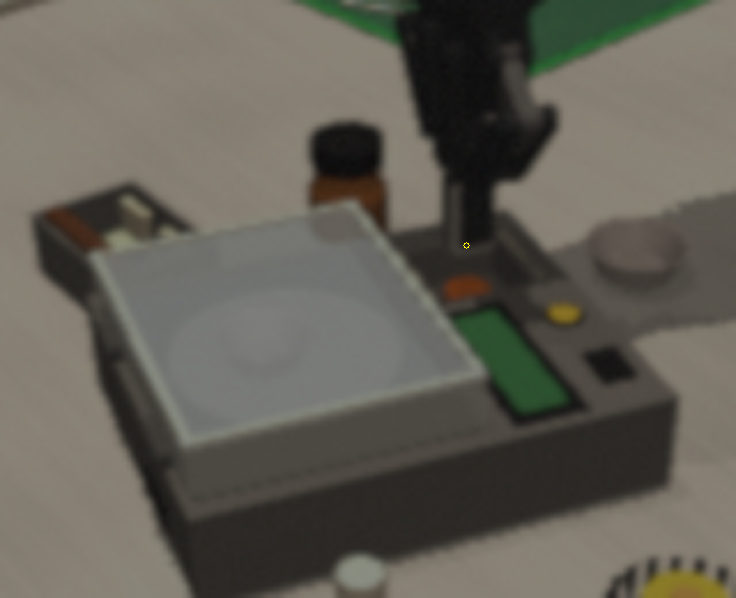

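The fingertips are above the orange key, at about (466,245) in the crop. Press.

drive_tool([
  [[0.01,0,-0.001,0,0,0,255],[0.018,0,-0.001,0,0,0,255],[0.023,0,-0.001,0,0,0,255],[0.027,0,-0.001,0,0,0,255],[0.0285,0,-0.001,0,0,0,255]],
])

```text
clock: 6.92
tcp_pos: [0.4917, -0.0494, 0.0328]
orientation: [0.702, 0.096, 0.699, -0.096]
wrist_force: [-6.8, 1.3, 21.6]
finger_gap: -0.0001
```

```bash
python3 - <<'E'
from mv import *
rows([(-66,-43,33)],0)
E
```

```text
clock 6.925 tcp [ 0.4917 -0.0494  0.0328] own [-66.4 -43.3  32.8] F [-6.77  1.29 21.57] gap -0.0 rotvec [ 0.     0.005 -0.001]
(-66, -43, 33) [-0.0002  0.0003  0.0004]
```

The key is bottomed, with about 21 N vertical. I ease off slightly and hold.

drive_tool([
  [[0.0004,0,0,0,0,0,255],[0.0004,0,0,0,0,0,255],[0.0004,0,0,0,0,0,255],[0.0004,0,0,0,0,0,255],[0.0004,0,0,0,0,0,255]],
])

```text
clock: 7.55
tcp_pos: [0.4916, -0.0493, 0.033]
orientation: [0.702, 0.096, 0.699, -0.096]
wrist_force: [-3.3, -0.1, 8.4]
finger_gap: -0.0001
```

```bash
python3 - <<'E'
from mv import *
rows([(-66,-43,33)],0)
E
```

```text
clock 7.55 tcp [ 0.4916 -0.0493  0.033 ] own [-66.5 -43.3  33. ] F [-3.34 -0.13  8.36] gap -0.0 rotvec [ 0.     0.005 -0.001]
(-66, -43, 33) [-0.      0.0003  0.0005]
```

Still fully down (8.4 N, above the 4.5 N needed). I hold a little longer, then lift straight up.

drive_tool([
  [[0.0007,0,0,0,0,0,255],[0.0007,0,0,0,0,0,255],[0.0007,0,0,0,0,0,255],[-0.01,0,0,0,0,0,255],[-0.035,0,0,0,0,0,255]],
])

```text
clock: 8.18
tcp_pos: [0.4904, -0.0491, 0.0677]
orientation: [0.702, 0.096, 0.7, -0.096]
wrist_force: [0.3, -0.1, 0.3]
finger_gap: -0.0001
```

drive_tool([
  [[-0.04,0,0,0,0,0,255],[-0.09,0,0,0,0,0,255],[-0.14,0,0,0,0,0,255],[-0.14,0.02,-0.05,0,0,0,255],[-0.14,0.04,-0.08,0,0,0,255]],
])

```text
clock: 8.8
tcp_pos: [0.4226, 0.0115, 0.2085]
orientation: [0.702, 0.096, 0.699, -0.096]
wrist_force: [-0.2, 1.1, 0.5]
finger_gap: 0.0
```

```bash
python3 - <<'E'
from mv import *
snap('k')
im=cams.read_camera("scene")
from ov import ov
b=cv2.resize(im[110:240,175:335],None,fx=4.6,fy=4.6,interpolation=cv2.INTER_CUBIC)
ov(0,"scene",b,175,110,4.6)
for v in ((-88,55,53),(-105,85,50),(105,85,50),(-105,-85,50),(-66,-43,38)):
    u=(proj("scene",own(P,o(v)))-[175,110]+.5)*4.6; cv2.circle(b,tuple(np.int32(u)),3,(0,255,255),1)
cv2.imwrite("pics/k.png",b)
rows([(-66,-43,33)],0)
E
```

```text
clock 8.95 tcp [0.4227 0.0118 0.2081] own [-149.3   -2.9  208.1] F [ 0.09 -1.16 -0.04] gap -0.0 rotvec [ 0.002  0.003 -0.001]
(-66, -43, 33) [ 0.1753 -0.0404  0.0826]
```

View pics/k.png

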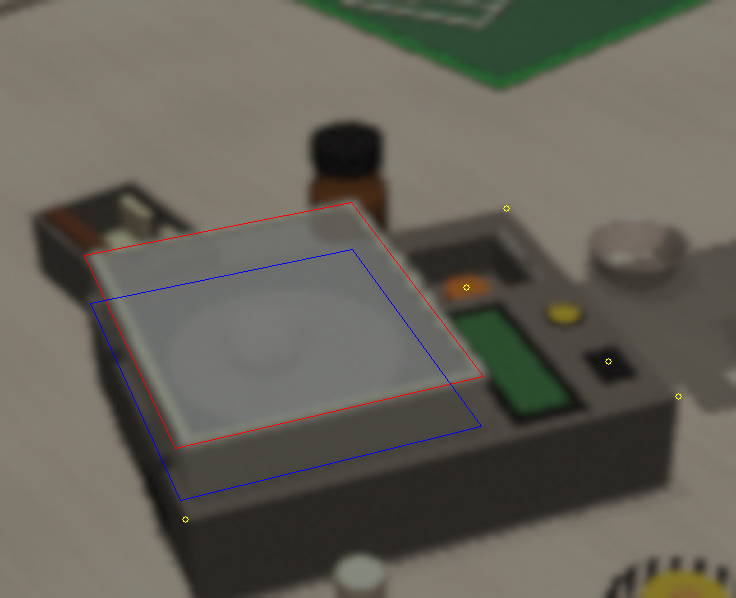

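View pics/k_scene.png

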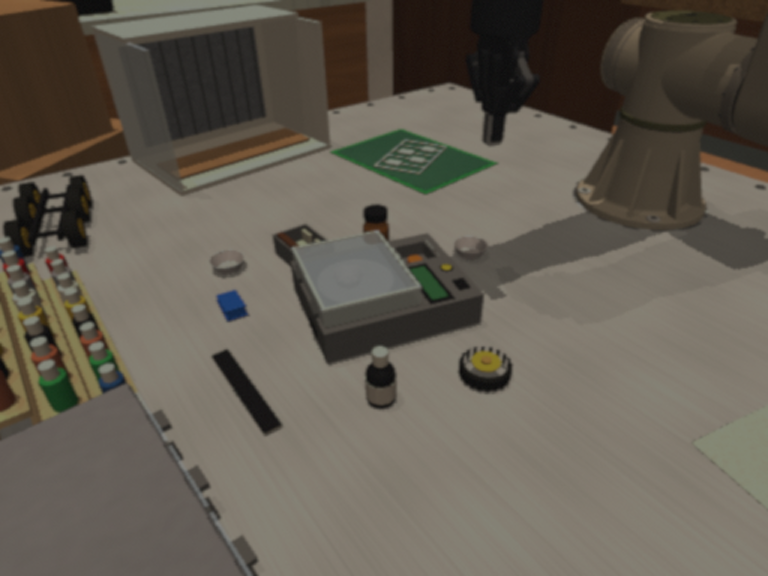

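```bash
python3 -c "
from workcell import env
print(env.hand_in())"
```

```text
the job is handed in; nothing more can be done
None
```

I swung the cover shut with the closed fingertips. Then I pressed the tare key to its stop, held it there for about 1.0–1.1 s, and lifted clear. I handed the job in at about 9 s on the robot's clock.

- **Cover:** in the last scene picture it lies on the predicted fully-shut outline. It was shut before the key was touched.
- **Tare key:** the fingertips reached 33 mm height, the key's fully-down position. The force peaked at 21.6 N, and I eased it to 8.4 N, still above the 4.5 N needed to keep the key down. Afterwards the key shows back up in its well.
- **Everything else:** the balance sits where it was first measured, and the dish shows through the cover on the pan. The power key was not approached, and the other things look unmoved in the scene view.

No check failed or disagreed. I did not look at the last top-camera picture, so the final checks rest on the scene camera alone. I had no direct reading of the key or cover positions, so those come from the pictures, the fingertip height and the force.

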